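# Mesh the setting tool in the spring sleeve and hold it pressed

## Robot

A 6-joint arm with a two-finger parallel gripper is mounted at the origin on the work surface. World frame = base frame: x ahead of the robot, y to its left, z up, the work surface at z = 0. Lengths are in m, angles in rad, forces in N, time in s.
With the tool pointing down it reaches from about 0.275 to 0.825 m from the base axis. Payload 5.2 kg.
Tool frame: the origin (TCP) lies midway between the tips of the shut fingers; the grasp point (between the pads) lies env.pinch_z behind it (env.pinch_z is the distance from the TCP to the grasp point, in m); z points along the fingers, y is the direction in which the jaws open and shut (so a half turn about z gives the same grasp; the last joint's range is limited). The gripper opens to 93 mm and grips with 3 to 60 N. Pads are 15 mm wide; open, the fingers measure 128 mm over their backs; the gripper's body (75 mm by 188 mm) begins 65 mm behind the grasp point.
Start: joints at [-1.415, 0.259, 1.535, -0, 1.348, -0.203], TCP at [0.193, -0.515, 0.219] pointing down, gripper open.
Joint ranges: [-3.14, 3.14], [-0.91, 2.08], [0.19, 2.58], [-1.22, 4.36], [0.22, 2.71], [-3.12, 3.12]. Speed limits (rad/s): [2.57, 2.57, 3.14, 3.14, 3.14, 3.14].

## Interface

Orientations are given as a unit quaternion [x, y, z, w].
In Python, from plant import env gives the robot as it stands.
- The arm moves only by the tool drive_tool, never from a script. Its argument "plan" is a list of rows, each an object of numbers: "tx", "ty", "tz": the shift along the tool's x, y, z in m; "wx", "wy", "wz": the turn, a rotation vector about the tool's x, y, z in degrees; "grip": the finger opening in m, from 0 to 0.093. In form: [{"tx": .., "ty": .., "tz": .., "wx": .., "wy": .., "wz": .., "grip": ..}, ...]. A call has 1 to 5 rows; each row shifts and turns the commanded pose from where the row before left it, along the tool's axes as they then stand; what a row does not reach is not made up. A row lasts 1/10 s, in which the tool goes at most 50 mm and 8.59 degrees, less where a joint would pass 70% of its speed; a pose out of reach is approached as far as the arm can. A call with a gripper value outside its range is refused whole. The fingers move at their own pace and stop on an object; the grip force is fixed at half the most. Time passes only in rows, so rows that do not move let the fingers close. It gives the time, the measured TCP pose, the force and the opening at its end, in the units of the state.
- env.get_state(): the state, without advancing time (a new reading comes with each control period).
- env.grab_frame(name): name is "scene" or "top" or "wrist"; returns (picture, depth): 400x640x3 uint8, red, green, blue; 400x640 float32, m along the optical axis (not along the pixel's ray), 0 where there is no reading.
- env.camera_info(name): a dict with "intrinsics" (3x3 intrinsics, pixels), "rvec" (rotation vector, rad) and "tvec" (3), from world to camera coordinates, as OpenCV has them; the wrist camera has in their place "tool_from_camera" (4x4, takes a point from camera to tool coordinates, whose origin is the TCP and whose axes are the flange's). Camera axes: x right, y down, z forward; pixel columns grow to the right and rows downward; lengths in m; the calibration is good to about 2 mm. The wrist camera is an equidistant fisheye: a pixel r from the principal point sees the ray r / f radians off the axis. A picture is of the moment at which its call begins: read the wrist's pose just before it. camera_info takes no time and is no camera call.
- env.sign_off(): hands the job in, once; it reports no verdict.
Trained networks look in the newest picture that a camera, given by its name, has taken for a name from the list of things; names that differ only in an ending like _2 or _b are one class to them, and where a whole thing is asked for, a point or a joint stands for the part that bears it (a point fixed in the world has none). Each returns a list of dicts, best first, with "conf" (0 to 1); they miss things now and then, are a little off and sometimes report something else, mostly with a low value. They report only what shows in the picture. A call takes as long as a camera call. They do not tell look-alikes from the thing itself.
- env.find_in(name, camera): "box" ([left, top, right, bottom] in pixels, round what is visible of it).
- env.masks_of(name, camera): "mask" (400x640 bool, what is visible of it) and "box" ([left, top, right, bottom] in pixels, round what is visible of it).
The state is a dict: "time": time; "qpos": joint angles; "joint_velocities": joint speeds; "joint_efforts": joint torques, N m; "eef_pos": TCP position; "tcp_rot": TCP orientation; "contact_force": force on the tool from outside, world axes, zero at the start; "torque": the same for the moment, N m; "width": finger opening in m.
Only numpy, scipy, OpenCV 4.12 (cv2) and the standard library are available. Lean on these libraries where they do the work, as an engineer would, in place of code of your own. Each camera call takes 0.05 s, during which the arm holds its last target.

## Task

Take the square-handled setting tool out of the wooden rack and turn it until the four splines of its shank mesh with the cross-shaped socket in the spring sleeve of the setter stand; slide it fully home, collar on the sleeve, and push on until the sleeve is down at its stop. Finish while still holding the tool there, pressing the sleeve against its stop: do not let go. Leave the round-handled tool in the rack, and do not disturb the hammer and the jar.

Things in the scene. Friction and masses are not known exactly. Their poses are not given: they have to be found in the camera images.
- setter: Setting tool, upright in either place of the rack, 0.11 to 0.23 kg. Origin: centre of its foot; z up. z 0-30 mm: steel shank, four splines forming a plus along its x and y, 26 mm tip to tip, each 6 mm wide (lowest 6 mm taper to 22 and 3 mm). z 30-36: round collar, 36 mm diameter. z 36-116: wooden handle, 24 x 24 mm square, flats square to its x and y. Any quarter turn fits the socket.
- rack: Fixed wooden rack block 56 x 164 x 40 mm (x, y, z), origin under its centre. Two round places, 29 mm diameter and 36 mm deep, at y = -50 and +50 mm; the tools stand in them with their collars on the rack's top, so with the shank's foot 10 mm above the bench.
- awl: Bystander: tool with a round, pear-shaped wooden handle up to 32 mm diameter, 108 mm tall, collar like the setter's and a plain round shank, in the rack's other place. Origin: centre of the shank's foot. Leave it there.
- socket_mouth (a point): Centre of the plus-shaped socket's mouth on the flat top of the sleeve (a 44 mm square aluminium block that cannot turn); 100 mm above the bench with the sleeve up, sinks with it. z up; the two slots run along its x and y, each 29 mm long, 9 mm wide, deeper than the shank. Fully home, the setter's origin is 30 mm below this point, its collar on the sleeve.
- sleeve (a joint): Travel of the spring sleeve in m: 0 up, 0.012 down at its stop. The spring pushes up with about 6 N at the top and 12 N at the stop, so the tool's own weight does not move it.
- stand: The setter stand, fixed to the bench, origin under its centre: base plate 120 x 120 x 10 mm, grey square housing 78 x 78 mm up to 75 mm above the bench, from which the sleeve stands up by 25 mm. The sleeve and socket are centred in it and square to it.
- hammer: Bystander: hammer, about 260 mm long, lying on the bench beyond the work. Leave it alone.
- jar: Bystander: closed glass jar, 54 mm diameter, 60 mm high, standing on the bench between the rack and the stand. Leave it alone.
There are look-alikes about, which are no part of the job. Several things have the shape of the stand; the one meant has the colours described above. What is shaped like the setter but blue or turquoise is not meant.

How it is judged:
By the outcome, as a careful person would: the job done as asked, in the order asked, and still so for the second after the job is handed in, while the arm keeps its last pose, push and grip.
It also fails if it takes over 45 s, if anything falls off the work surface, if the arm or the gripper's body presses on something with over 40 N, if the wrist force passes 120 N, or if a joint passes its speed limit or range.

## Working session

There is one attempt and no reset: what is moved stays moved. The work goes in short steps, Python scripts to look and compute and a tool call to move; the robot and the scene stay as the last step left them, time stands still between calls to the robot, and variables do not carry over. Pictures are saved under pics/ and viewed, and the job is handed in when it is done.

Besides the shell and the picture viewer there is one more tool, called after "Emit:" by a JSON object that holds its "op" and its "data". drive_tool: Moves the arm, as the interface text tells. Its arguments: {"type":"object","properties":{"plan":{"type":"array","items":{"type":"object","properties":{"tx":{"type":"number"},"ty":{"type":"number"},"tz":{"type":"number"},"wx":{"type":"number"},"wy":{"type":"number"},"wz":{"type":"number"},"grip":{"type":"number"}}}}},"required":["plan"]}

```bash
ls; mkdir -p pics
python3 - <<'E'
from plant import env
import cv2
print(env.get_state(), env.pinch_z)
for n in ["scene","top","wrist"]:
    p,d=env.grab_frame(n); cv2.imwrite(f"pics/{n}0.png",p[:,:,::-1]); print(n,env.camera_info(n))
E
```

```text
pics
{'time': 0.0, 'qpos': array([-1.41477159e+00,  2.59353716e-01,  1.53604493e+00,  3.19811961e-06,
        1.34800420e+00, -2.02803980e-01]), 'joint_velocities': array([ 0.0007911 , -0.00126135,  0.00121863,  0.00031357, -0.00166415,
        0.00077   ]), 'joint_efforts': array([ 3.97332524e-04, -4.37305498e+01, -2.84003985e+01,  7.17797829e-02,
        4.12557798e-02, -1.48331760e-04]), 'eef_pos': array([ 0.19308448, -0.51442582,  0.21782726]), 'tcp_rot': array([ 9.83948031e-01,  1.78452942e-01,  2.27266707e-05, -9.04810179e-04]), 'contact_force': array([-0.39879542, -0.44248373,  0.90343645]), 'torque': array([-0.03022087,  0.01243785, -0.03033774]), 'width': 0.0929096029286989} 0.0188
scene {'intrinsics': array([[499.15596699,   0.        , 323.1751964 ],
       [  0.        , 499.15596699, 204.2034599 ],
       [  0.        ,   0.        ,   1.        ]]), 'rvec': array([ 1.55413247,  2.23290742, -0.70898335]), 'tvec': array([ 0.14292414, -0.39859456,  1.48998159])}
top {'intrinsics': array([[361.88240608,   0.        , 313.41463687],
       [  0.        , 361.88240608, 203.09586205],
       [  0.        ,   0.        ,   1.        ]]), 'rvec': array([ 2.12761309, -2.18246398,  0.13288808]), 'tvec': array([0.08336258, 0.58926085, 0.80064366])}
wrist {'intrinsics': array([[309.70691629,   0.        , 321.95419031],
       [  0.        , 309.70691629, 201.6911528 ],
       [  0.        ,   0.        ,   1.        ]]), 'tool_from_camera': array([[-3.90327730e-04, -9.65063481e-01, -2.62015888e-01,
         7.15513270e-02],
       [ 9.99999846e-01, -4.80279975e-04,  2.79269304e-04,
        -2.74240895e-04],
       [-3.95353591e-04, -2.62015739e-01,  9.65063519e-01,
        -1.65966569e-01],
       [ 0.00000000e+00,  0.00000000e+00,  0.00000000e+00,
         1.00000000e+00]])}
```

View pics/scene0.png

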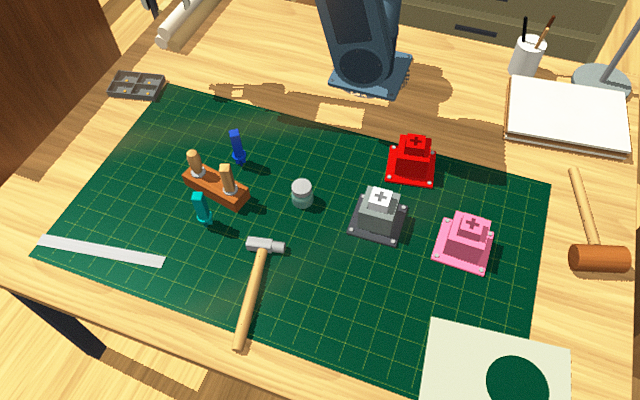

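View pics/top0.png

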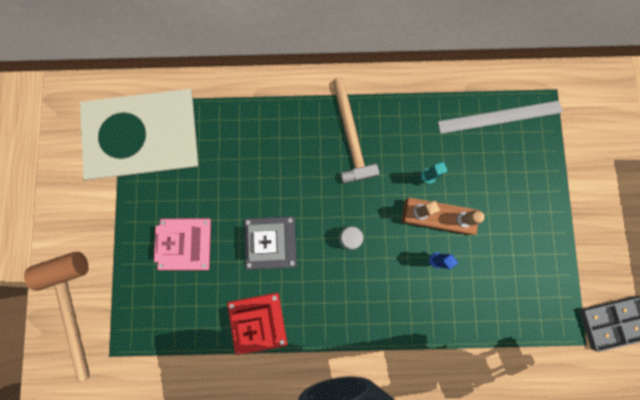

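View pics/wrist0.png

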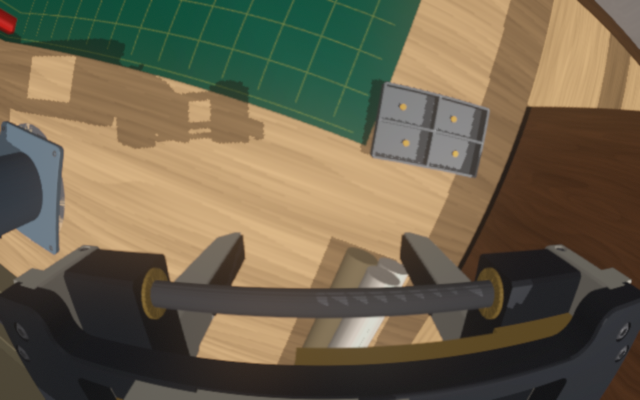

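Setter candidates in the top view are the left rack tool (428,209), the right rack tool (475,217), the turquoise one (433,173) and the blue one (445,261). Stand candidates are grey (268,243), pink (183,244) and red (257,324). I'd choose the square-handled rack tool and the grey stand, and I'm checking that choice in crops while I measure.

```bash
cat > h.py <<'E'
import numpy as np, cv2
from scipy.spatial.transform import Rotation as R
from plant import env
def ext(n):
    c=env.camera_info(n); return c["intrinsics"],cv2.Rodrigues(c["rvec"])[0],c["tvec"]
def cloud(n,d):
    K,Rm,t=ext(n); v,u=np.mgrid[0:400,0:640]
    p=np.stack([(u-K[0,2])*d/K[0,0],(v-K[1,2])*d/K[1,1],d],-1)
    w=(p-t)@Rm; w[d<=0]=np.nan; return w
def proj(n,P):
    K,Rm,t=ext(n); return cv2.projectPoints(np.float64(P).reshape(-1,3),Rm,t,K,None)[0].reshape(-1,2)
def wcloud(d,s):
    c=env.camera_info("wrist");K=c["intrinsics"];T=c["tool_from_camera"]
    v,u=np.mgrid[0:400,0:640]; x=u-K[0,2];y=v-K[1,2];r=np.hypot(x,y)+1e-9;th=r/K[0,0]
    k=np.tan(th)/r*d
    p=np.stack([x*k,y*k,d],-1)@T[:3,:3].T+T[:3,3]
    w=R.from_quat(s["tcp_rot"]).apply(p.reshape(-1,3)).reshape(400,640,3)+s["eef_pos"]; w[d<=0]=np.nan; return w
E
python3 - <<'E'
from h import *
p,d=env.grab_frame("scene"); w=cloud("scene",d)
np.savez("s.npz",p=p,d=d,w=w)
a=cv2.resize(p[135:235,165:265],(400,400),interpolation=cv2.INTER_CUBIC)
b=cv2.resize(p[160:260,335:435],(400,400),interpolation=cv2.INTER_CUBIC)
cv2.imwrite("pics/crop1.png",np.hstack([a,b])[:,:,::-1])
p,d=env.grab_frame("top"); w=cloud("top",d); np.savez("t.npz",p=p,d=d,w=w)
a=cv2.resize(p[190:240,395:495],(800,400),interpolation=cv2.INTER_CUBIC)
cv2.imwrite("pics/crop2.png",a[:,:,::-1])
for n,f in (("scene","s.npz"),("top","t.npz")):
  for c in ("setter","rack","stand","socket_mouth"):
    print(n,c,[(round(q["conf"],2),np.round(q["box"]).astype(int).tolist()) for q in env.find_in(c,n)])
for (u,v) in [(430,208),(478,216),(265,242),(352,238),(410,205)]: print(u,v,w[v,u].round(4))
E
```

```text
scene setter [(0.93, [228, 132, 245, 163]), (0.8, [219, 164, 241, 196]), (0.56, [193, 194, 214, 225])]
scene rack [(0.62, [179, 165, 249, 214])]
scene stand [(0.87, [346, 191, 408, 244]), (0.74, [384, 131, 435, 190]), (0.69, [431, 212, 496, 275])]
scene socket_mouth [(0.74, [403, 133, 425, 156]), (0.67, [460, 212, 484, 240]), (0.57, [364, 186, 390, 216])]
top setter [(0.61, [431, 250, 455, 271])]
top rack [(0.9, [402, 199, 475, 236]), (0.2, [336, 75, 377, 182])]
top stand [(0.98, [155, 218, 211, 270]), (0.87, [246, 217, 299, 271]), (0.66, [226, 292, 287, 357])]
top socket_mouth [(0.92, [238, 321, 262, 343]), (0.65, [253, 236, 277, 254]), (0.6, [155, 235, 184, 252])]
430 208 [ 0.5637 -0.1722  0.1249]
478 216 [ 0.5452 -0.273   0.1177]
265 242 [0.5041 0.1793 0.0517]
352 238 [ 0.5079 -0.0156  0.0587]
410 205 [ 0.5809 -0.1544  0.0384]
```

View pics/crop1.png

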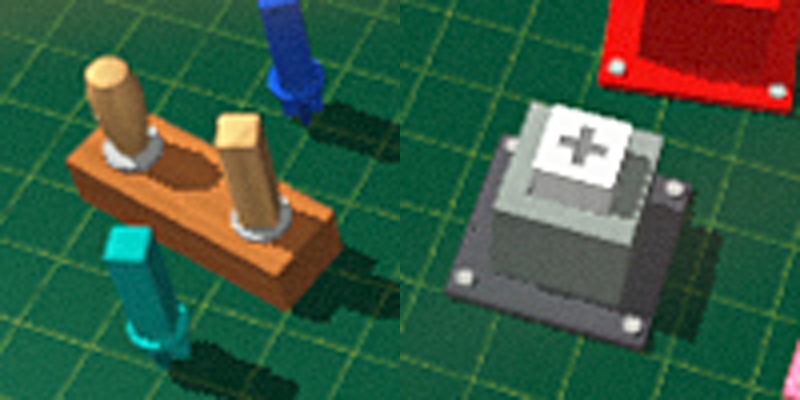

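View pics/crop2.png

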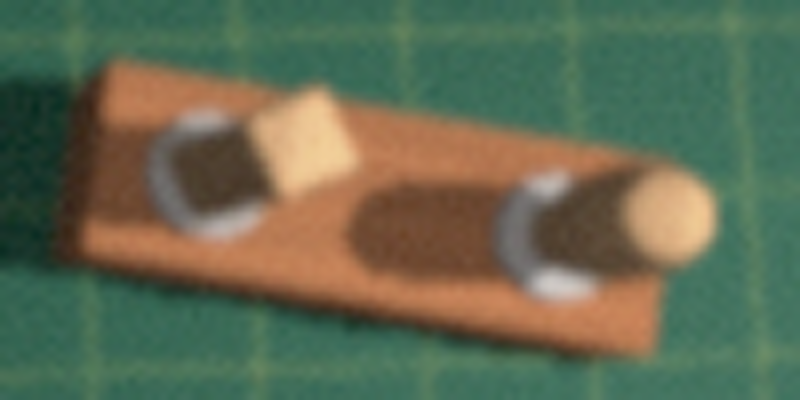

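The left tool in the top view (~(430,209)) has a square wooden top, the right one is round. The stand at (268,243) has the dark base, grey housing and white sleeve. Next I'm measuring poses from the clouds.

Run:
```python
from h import *
for f in ("s.npz","t.npz"):
    z=np.load(f); w=z["w"]
    def sel(x,y,r,lo,hi):
        with np.errstate(invalid="ignore"):
            m=(np.hypot(w[...,0]-x,w[...,1]-y)<r)&(w[...,2]>lo)&(w[...,2]<hi)
        return w[m]
    for nm,a in dict(settop=(.564,-.172,.03,.117,.14),awl=(.545,-.272,.03,.11,.14),sleeve=(.504,.172,.06,.09,.11),blue=(.47,-.2,.06,.07,.2),turq=(.645,-.18,.06,.07,.2),jar=(.508,-.0156,.05,.05,.08),rack=(.555,-.22,.1,.034,.042),house=(.504,.172,.07,.065,.08)).items():
        P=sel(*a)
        if len(P)<4: print(f,nm,len(P)); continue
        rect=cv2.minAreaRect(P[:,:2].astype(np.float32)*1000)
        print(f,nm,len(P),P.mean(0).round(4),P.min(0).round(3),P.max(0).round(3),rect)
```

```text
s.npz settop 108 [ 0.5668 -0.1756  0.1238] [ 0.553 -0.191  0.118] [ 0.58  -0.161  0.131] ((566.0828247070312, -176.5425567626953), (25.057252883911133, 24.533544540405273), 21.36811065673828)
s.npz awl 75 [ 0.5463 -0.2735  0.1143] [ 0.533 -0.286  0.11 ] [ 0.557 -0.262  0.12 ] ((544.6239013671875, -274.23602294921875), (23.62415313720703, 23.039417266845703), 19.216629028320312)
s.npz sleeve 329 [0.5055 0.1741 0.098 ] [0.48  0.151 0.09 ] [0.528 0.196 0.104] ((504.0214538574219, 173.4044952392578), (47.83522415161133, 44.229862213134766), 1.7314449548721313)
s.npz blue 192 [ 0.4599 -0.2057  0.1003] [ 0.437 -0.223  0.07 ] [ 0.471 -0.193  0.119] ((455.374267578125, -209.2841033935547), (30.04850196838379, 23.837844848632812), 38.34275817871094)
s.npz turq 256 [ 0.6543 -0.1989  0.0996] [ 0.636 -0.217  0.07 ] [ 0.665 -0.188  0.12 ] ((651.3703002929688, -202.32176208496094), (25.43470573425293, 24.972171783447266), 19.289976119995117)
s.npz jar 301 [ 0.5121 -0.0141  0.0584] [ 0.486 -0.039  0.05 ] [0.534 0.008 0.064] ((510.02081298828125, -15.063859939575195), (48.733577728271484, 46.7905845
[... 1196 characters left out ...]
35 -0.215  0.071] [ 0.663 -0.189  0.119] ((648.7882690429688, -202.3680877685547), (24.17287826538086, 24.252782821655273), 16.752809524536133)
t.npz jar 362 [ 0.5086 -0.0154  0.0593] [ 0.486 -0.038  0.052] [0.532 0.007 0.063] ((509.0945739746094, -15.697553634643555), (44.87689208984375, 46.67393493652344), 88.07477569580078)
t.npz rack 1187 [ 0.553  -0.2193  0.0391] [ 0.459 -0.311  0.034] [ 0.65  -0.14   0.042] ((542.8565673828125, -213.42813110351562), (174.99679565429688, 155.3991241455078), 50.49364471435547)
t.npz house 838 [0.5031 0.1721 0.0742] [0.463 0.134 0.065] [0.543 0.213 0.08 ] ((503.17315673828125, 173.64195251464844), (78.05180358886719, 77.9088363647461), 1.5919190645217896)
```

Emit:
{"op": "drive_tool", "data": {"plan": [{"tx": 0.0425, "ty": -0.0168, "grip": 0.06}, {"tx": 0.0425, "ty": -0.0168, "grip": 0.06}, {"tx": 0.0425, "ty": -0.0168, "grip": 0.06}, {"tx": 0.0425, "ty": -0.0168, "grip": 0.06}, {"tx": 0.0425, "ty": -0.0168, "grip": 0.06}]}}

```text
invalid input at $.plan[0]: expected keys tx, ty, tz, wx, wy, wz, grip
```

Emit:
{"op": "drive_tool", "data": {"plan": [{"tx": 0.0425, "ty": -0.0168, "grip": 0.06}, {"tx": 0.0425, "ty": -0.0168, "grip": 0.06}, {"tx": 0.0425, "ty": -0.0168, "grip": 0.06}, {"tx": 0.0425, "ty": -0.0168, "grip": 0.06}, {"tx": 0.0425, "ty": -0.0168, "grip": 0.06}]}}

```text
invalid input at $.plan[0]: expected keys tx, ty, tz, wx, wy, wz, grip
```

Emit:
{"op": "drive_tool", "data": {"plan": [{"tx": 0.0425, "ty": -0.0168, "grip": 0.06}, {"grip": 0.06}, {"grip": 0.06}]}}

```text
invalid input at $.plan[0]: expected keys tx, ty, tz, wx, wy, wz, grip
```

Emit:
{"op": "drive_tool", "data": {"plan": [{"tx": 0.0425, "ty": -0.0168, "tz": 0, "wx": 0, "wy": 0, "wz": 0, "grip": 0.06}, {"tx": 0.0425, "ty": -0.0168, "tz": 0, "wx": 0, "wy": 0, "wz": 0, "grip": 0.06}, {"tx": 0.0425, "ty": -0.0168, "tz": 0, "wx": 0, "wy": 0, "wz": 0, "grip": 0.06}, {"tx": 0.0425, "ty": -0.0168, "tz": 0, "wx": 0, "wy": 0, "wz": 0, "grip": 0.06}, {"tx": 0.0425, "ty": -0.0168, "tz": 0, "wx": 0, "wy": 0, "wz": 0, "grip": 0.06}]}}

```text
time: 1.15
eef_pos: [0.3637, -0.3604, 0.2188]
tcp_rot: [0.984, 0.178, 0.0, 0.0]
contact_force: [0.2, -0.4, 0.7]
width: 0.0612
```

Emit:
{"op": "drive_tool", "data": {"plan": [{"tx": 0.0425, "ty": -0.0168, "tz": 0, "wx": 0, "wy": 0, "wz": 0, "grip": 0.06}, {"tx": 0.0425, "ty": -0.0168, "tz": 0, "wx": 0, "wy": 0, "wz": 0, "grip": 0.06}, {"tx": 0.0425, "ty": -0.0168, "tz": 0, "wx": 0, "wy": 0, "wz": 0, "grip": 0.06}, {"tx": 0.0425, "ty": -0.0168, "tz": 0, "wx": 0, "wy": 0, "wz": 0, "grip": 0.06}, {"tx": 0.0425, "ty": -0.0168, "tz": 0, "wx": 0, "wy": 0, "wz": 0, "grip": 0.06}]}}

```text
time: 1.65
eef_pos: [0.5334, -0.2069, 0.2189]
tcp_rot: [0.984, 0.178, 0.0, 0.0]
contact_force: [-0.2, -0.2, 0.6]
width: 0.0602
```

Emit:
{"op": "drive_tool", "data": {"plan": [{"tx": 0.033, "ty": -0.014, "tz": 0, "wx": 0, "wy": 0, "wz": 0, "grip": 0.06}, {"tx": 0, "ty": 0, "tz": 0, "wx": 0, "wy": 0, "wz": 0, "grip": 0.06}, {"tx": 0, "ty": 0, "tz": 0, "wx": 0, "wy": 0, "wz": 0, "grip": 0.06}]}}

```text
time: 1.95
eef_pos: [0.5582, -0.1831, 0.2183]
tcp_rot: [0.984, 0.179, -0.0, -0.0]
contact_force: [-0.0, 0.2, -0.2]
width: 0.0598
```

```bash
cat > wl.py <<'E'
import sys
from h import *
s=env.get_state(); p,d=env.grab_frame("wrist"); w=wcloud(d,s)
np.savez(sys.argv[1]+".npz",p=p,d=d,w=w); cv2.imwrite(f"pics/{sys.argv[1]}.png",p[:,:,::-1])
print(s["time"],s["eef_pos"].round(4),s["tcp_rot"].round(4),s["qpos"].round(3))
E
python3 wl.py w1
python3 - <<'E'
from h import *
w=np.load("w1.npz")["w"]
m=(np.hypot(w[...,0]-.565,w[...,1]+.1766)<.03)&(w[...,2]>.117)&(w[...,2]<.135)
print(m.sum(),w[m].mean(0),cv2.minAreaRect(w[m][:,:2].astype(np.float32)*1000))
v,u=np.nonzero(m); print(u.min(),u.max(),v.min(),v.max())
E
```

```text
1.95 [ 0.5582 -0.1831  0.2183] [ 9.838e-01  1.795e-01 -4.000e-04 -0.000e+00] [-0.506  0.327  1.442 -0.     1.374  0.704]
742 [ 0.56450305 -0.17596685  0.12528397] ((563.7625122070312, -176.12989807128906), (23.552284240722656, 22.798555374145508), 20.667465209960938)
304 330 180 207
```

View pics/w1.png

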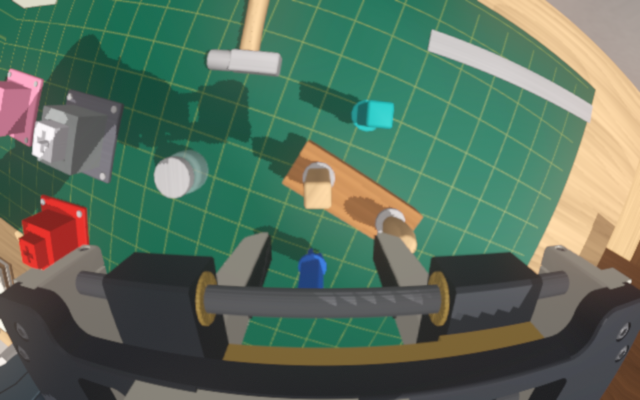

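The handle's square top is at (317,193), with its edges aligned to the image and so to the tool axes. I only need a small shift before going down.

Emit:
{"op": "drive_tool", "data": {"plan": [{"tx": 0.008, "ty": -0.0043, "tz": 0, "wx": 0, "wy": 0, "wz": 0, "grip": 0.06}, {"tx": 0, "ty": 0, "tz": 0.045, "wx": 0, "wy": 0, "wz": 0, "grip": 0.06}, {"tx": 0, "ty": 0, "tz": 0.04, "wx": 0, "wy": 0, "wz": 0, "grip": 0.06}, {"tx": 0, "ty": 0, "tz": 0.04, "wx": 0, "wy": 0, "wz": 0, "grip": 0.06}, {"tx": 0, "ty": 0, "tz": 0.024, "wx": 0, "wy": 0, "wz": 0, "grip": 0.06}]}}

```text
time: 2.5
eef_pos: [0.562, -0.1769, 0.0668]
tcp_rot: [0.984, 0.177, -0.001, -0.001]
contact_force: [0.1, 0.3, -0.0]
width: 0.0601
```

Emit:
{"op": "drive_tool", "data": {"plan": [{"tx": 0, "ty": 0, "tz": 0, "wx": 0, "wy": 0, "wz": 0, "grip": 0.06}, {"tx": 0, "ty": 0, "tz": 0, "wx": 0, "wy": 0, "wz": 0, "grip": 0.06}]}}

```text
time: 2.7
eef_pos: [0.5641, -0.1777, 0.0702]
tcp_rot: [0.984, 0.178, 0.0, 0.0]
contact_force: [1.0, 0.4, 0.0]
width: 0.0599
```

```bash
python3 wl.py w2
```

```text
2.7 [ 0.5641 -0.1777  0.0702] [0.9841 0.1778 0.     0.    ] [-0.494  0.466  1.62   0.     1.056  0.72 ]
```

View pics/w2.png

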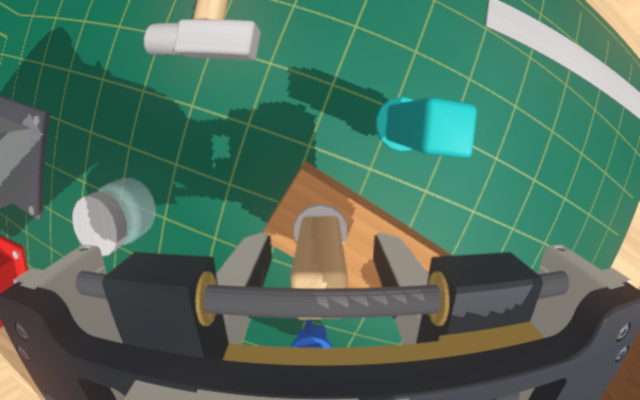

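The handle is centred between the fingers at (320,250), so I'm closing on it.

Emit:
{"op": "drive_tool", "data": {"plan": [{"tx": 0, "ty": 0, "tz": 0, "wx": 0, "wy": 0, "wz": 0, "grip": 0.0}, {"tx": 0, "ty": 0, "tz": 0, "wx": 0, "wy": 0, "wz": 0, "grip": 0.0}, {"tx": 0, "ty": 0, "tz": 0, "wx": 0, "wy": 0, "wz": 0, "grip": 0.0}, {"tx": 0, "ty": 0, "tz": 0, "wx": 0, "wy": 0, "wz": 0, "grip": 0.0}, {"tx": 0, "ty": 0, "tz": 0, "wx": 0, "wy": 0, "wz": 0, "grip": 0.0}]}}

```text
time: 3.25
eef_pos: [0.5641, -0.1768, 0.0699]
tcp_rot: [0.984, 0.178, 0.0, 0.0]
contact_force: [-0.7, 2.4, 1.0]
width: 0.0246
```

Emit:
{"op": "drive_tool", "data": {"plan": [{"tx": 0, "ty": 0, "tz": -0.015, "wx": 0, "wy": 0, "wz": 0, "grip": 0.0}, {"tx": 0, "ty": 0, "tz": -0.03, "wx": 0, "wy": 0, "wz": 0, "grip": 0.0}, {"tx": 0, "ty": 0, "tz": -0.035, "wx": 0, "wy": 0, "wz": 0, "grip": 0.0}, {"tx": 0, "ty": 0, "tz": -0.035, "wx": 0, "wy": 0, "wz": 0, "grip": 0.0}, {"tx": 0, "ty": 0, "tz": -0.025, "wx": 0, "wy": 0, "wz": 0, "grip": 0.0}]}}

```text
time: 3.75
eef_pos: [0.5645, -0.177, 0.2119]
tcp_rot: [0.984, 0.178, 0.001, 0.001]
contact_force: [0.0, -0.1, -1.5]
width: 0.0234
```

Emit:
{"op": "drive_tool", "data": {"plan": [{"tx": 0, "ty": 0, "tz": 0, "wx": 0, "wy": 0, "wz": 0, "grip": 0.0}, {"tx": 0, "ty": 0, "tz": 0, "wx": 0, "wy": 0, "wz": 0, "grip": 0.0}]}}

```text
time: 3.95
eef_pos: [0.5638, -0.1767, 0.2091]
tcp_rot: [0.984, 0.178, -0.0, -0.0]
contact_force: [-0.4, 0.8, -0.5]
width: 0.0237
```

```bash
python3 wl.py w3
python3 - <<'E'
from h import *
p,d=env.grab_frame("scene"); w=cloud("scene",d); np.savez("s2.npz",p=p,d=d,w=w)
cv2.imwrite("pics/s2.png",cv2.resize(p[80:260,120:420],(800,480),interpolation=cv2.INTER_CUBIC)[:,:,::-1])
E
```

```text
3.95 [ 0.5638 -0.1767  0.2091] [ 9.839e-01  1.785e-01 -1.000e-04 -1.000e-04] [-0.492  0.338  1.448 -0.     1.356  0.72 ]
```

View pics/w3.png

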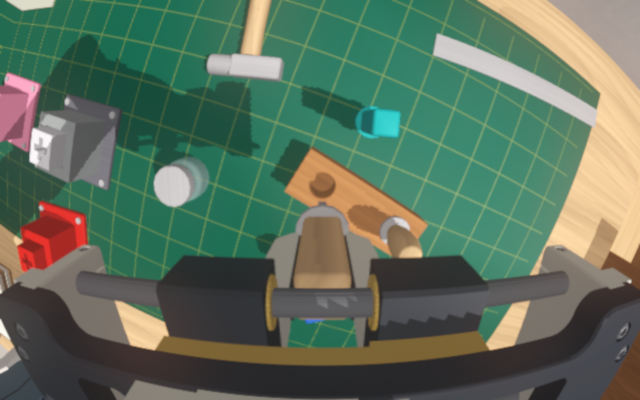

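View pics/s2.png

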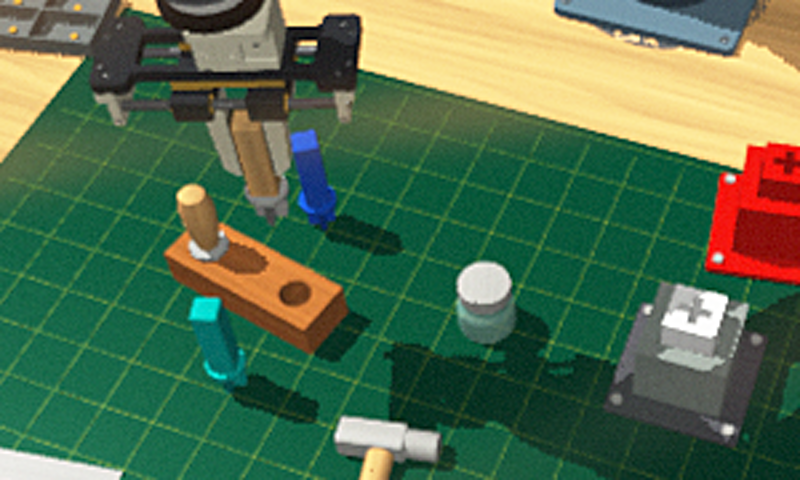

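The setter is held at (320,240) in the wrist view and its place in the rack is empty at (320,185). The awl is still in the rack. Now I'm turning it by 19° and moving over the stand.

Emit:
{"op": "drive_tool", "data": {"plan": [{"tx": 0, "ty": 0, "tz": 0, "wx": 0, "wy": 0, "wz": 6.33, "grip": 0.0}, {"tx": 0, "ty": 0, "tz": 0, "wx": 0, "wy": 0, "wz": 6.33, "grip": 0.0}, {"tx": 0, "ty": 0, "tz": 0, "wx": 0, "wy": 0, "wz": 6.33, "grip": 0.0}, {"tx": -0.0045, "ty": -0.03, "tz": 0, "wx": 0, "wy": 0, "wz": 0, "grip": 0.0}, {"tx": -0.006, "ty": -0.042, "tz": 0, "wx": 0, "wy": 0, "wz": 0, "grip": 0.0}]}}

```text
time: 4.55
eef_pos: [0.5507, -0.1059, 0.207]
tcp_rot: [1.0, 0.012, -0.002, -0.001]
contact_force: [0.6, 1.0, -1.7]
width: 0.024
```

Emit:
{"op": "drive_tool", "data": {"plan": [{"tx": -0.006, "ty": -0.042, "tz": 0, "wx": 0, "wy": 0, "wz": 0, "grip": 0.0}, {"tx": -0.006, "ty": -0.042, "tz": 0, "wx": 0, "wy": 0, "wz": 0, "grip": 0.0}, {"tx": -0.006, "ty": -0.042, "tz": 0, "wx": 0, "wy": 0, "wz": 0, "grip": 0.0}, {"tx": -0.006, "ty": -0.042, "tz": 0, "wx": 0, "wy": 0, "wz": 0, "grip": 0.0}, {"tx": -0.006, "ty": -0.042, "tz": 0, "wx": 0, "wy": 0, "wz": 0, "grip": 0.0}]}}

```text
time: 5.05
eef_pos: [0.5142, 0.1055, 0.2076]
tcp_rot: [1.0, 0.014, -0.002, -0.0]
contact_force: [-0.1, 0.3, -0.9]
width: 0.0237
```

Emit:
{"op": "drive_tool", "data": {"plan": [{"tx": -0.006, "ty": -0.042, "tz": 0, "wx": 0, "wy": 0, "wz": 0, "grip": 0.0}, {"tx": -0.003, "ty": -0.02, "tz": 0, "wx": 0, "wy": 0, "wz": 0, "grip": 0.0}, {"tx": 0, "ty": 0, "tz": 0, "wx": 0, "wy": 0, "wz": 0, "grip": 0.0}, {"tx": 0, "ty": 0, "tz": 0, "wx": 0, "wy": 0, "wz": 0, "grip": 0.0}]}}

```text
time: 5.45
eef_pos: [0.5043, 0.1656, 0.2081]
tcp_rot: [1.0, 0.014, -0.001, 0.0]
contact_force: [-0.8, 0.2, -1.4]
width: 0.0237
```

```bash
python3 wl.py w4
python3 - <<'E'
from h import *
o=[]
for n in("scene","top"):
    p,d=env.grab_frame(n); w=cloud(n,d); np.savez(n+"4.npz",p=p,d=d,w=w)
    c=proj(n,[.5035,.1735,.14])[0].astype(int); print(c)
    y,x=max(0,c[1]-50),c[0]-50
    o.append(cv2.resize(p[y:y+100,x:x+100],(400,400),interpolation=cv2.INTER_CUBIC))
cv2.imwrite("pics/c4.png",np.hstack(o)[:,:,::-1])
E
```

```text
5.45 [0.5043 0.1656 0.2081] [ 9.999e-01  1.440e-02 -1.400e-03  4.000e-04] [ 1.070e-01  2.340e-01  1.595e+00 -1.000e-03  1.316e+00  1.650e+00]
[382 185]
[261 241]
```

View pics/w4.png

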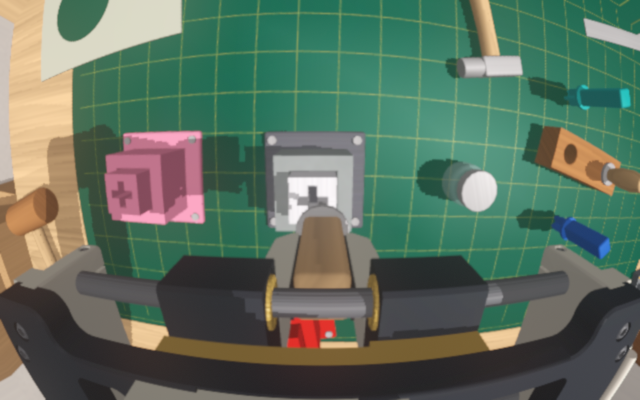

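View pics/c4.png

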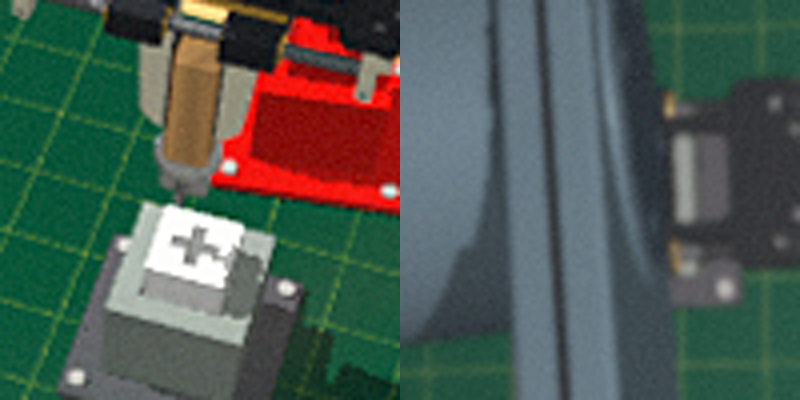

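Run:
```python
from h import *
s=env.get_state(); Rt=R.from_quat(s["tcp_rot"]); t=s["eef_pos"]
print("yaw toolx",np.degrees(np.arctan2(*Rt.apply([1,0,0])[1::-1])))
for f in("w4.npz","scene4.npz"):
    w=np.load(f)["w"]; 
    m=(np.hypot(w[...,0]-.5035,w[...,1]-.1735)<.036)&(w[...,2]>.092)&(w[...,2]<.108)
    P=w[m]; print(f,"sleeve",len(P),P.mean(0).round(4),P.min(0).round(4),P.max(0).round(4),cv2.minAreaRect(P[:,:2].astype(np.float32)*1000))
    m=(np.hypot(w[...,0]-.5035,w[...,1]-.1735)<.058)&(w[...,2]>.070)&(w[...,2]<.080)
    P=w[m]; print(f,"house",len(P),P.min(0).round(4),P.max(0).round(4),cv2.minAreaRect(P[:,:2].astype(np.float32)*1000))
    q=Rt.inv().apply((w-t).reshape(-1,3)).reshape(w.shape)
    for lo,hi in((-.056,-.045),(-.045,-.03),(-.03,-.015),(-.015,0),(0,.01),(.01,.02),(.023,.032),(.032,.065)):
        m=(abs(q[...,0])<.03)&(abs(q[...,1])<(.0118 if hi<.021 else .03))&(q[...,2]>lo)&(q[...,2]<hi)
        P=q[m]
        if len(P): print(lo,len(P),P.mean(0).round(4),np.percentile(P,5,0).round(4),np.percentile(P,95,0).round(4))
```

```text
yaw toolx 1.4877505177113766
w4.npz sleeve 1277 [0.5091 0.1778 0.0995] [0.4795 0.1527 0.092 ] [0.5244 0.1968 0.1023] ((502.0711669921875, 174.6596221923828), (44.51884078979492, 44.273681640625), 1.1077786684036255)
w4.npz house 3083 [0.4622 0.1341 0.0701] [0.5418 0.2144 0.08  ] ((502.2261657714844, 174.60386657714844), (78.19139862060547, 78.55255889892578), 1.826731562614441)
-0.056 1370 [ 0.0072 -0.0005 -0.0526] [-0.0117 -0.0106 -0.0555] [ 0.0107  0.0098 -0.0464]
-0.045 688 [ 0.0102 -0.0003 -0.0381] [ 0.0094 -0.0106 -0.0441] [ 0.0109  0.01   -0.0313]
-0.03 541 [ 0.0102 -0.0004 -0.0231] [ 0.0091 -0.0104 -0.0293] [ 0.0109  0.01   -0.0158]
-0.015 409 [ 0.0102 -0.0004 -0.0079] [ 0.0093 -0.0106 -0.0139] [ 0.0109  0.0096 -0.0012]
0 215 [ 0.0102 -0.0005  0.0047] [ 0.0096 -0.0106  0.0004] [0.0109 0.0095 0.009 ]
0.01 195 [ 0.0102 -0.0006  0.0151] [ 0.0095 -0.0105  0.0107] [0.0108 0.0095 0.0192]
0.023 606 [ 0.0091 -0.001   0.0254] [-0.0009 -0.0167  0.024 ] [0.0155 0.0146 0.0283]
0.032 21 [ 0.0114 -0.001   0.0495] [ 0.0109 -0.0032  0.0478] [0.0119 0.0011 0.0523]
scene4.npz sleeve 309 [0.5047
[... 316 characters left out ...]
.3235316276550293)
-0.056 97 [ 0.0069  0.001  -0.0522] [-0.0036 -0.0097 -0.0556] [ 0.0128  0.0102 -0.0459]
-0.045 56 [ 0.0116 -0.0005 -0.0376] [ 0.0095 -0.0106 -0.0442] [ 0.0136  0.011  -0.0308]
-0.03 58 [ 0.0116 -0.0008 -0.023 ] [ 0.0092 -0.0107 -0.0296] [ 0.0133  0.0097 -0.016 ]
-0.015 58 [ 0.0117  0.0001 -0.0075] [ 0.0095 -0.0101 -0.0141] [ 0.0139  0.0107 -0.001 ]
0 36 [ 0.0113 -0.0012  0.0051] [ 0.0078 -0.0113  0.0008] [0.0136 0.0098 0.0096]
0.01 38 [ 0.0108 -0.      0.0153] [ 0.006  -0.011   0.0113] [0.0138 0.0111 0.0189]
0.023 81 [ 0.0095 -0.0016  0.0263] [-0.0043 -0.015   0.024 ] [0.0178 0.0158 0.03  ]
0.032 51 [ 0.0063 -0.0003  0.0506] [ 0.0004 -0.0117  0.0379] [0.014  0.0122 0.0593]
```

Emit:
{"op": "drive_tool", "data": {"plan": [{"tx": 0, "ty": -0.008, "tz": 0.01, "wx": 0, "wy": 0, "wz": 0, "grip": 0.0}, {"tx": 0, "ty": 0, "tz": 0.025, "wx": 0, "wy": 0, "wz": 0, "grip": 0.0}, {"tx": 0, "ty": 0, "tz": 0, "wx": 0, "wy": 0, "wz": 0, "grip": 0.0}, {"tx": 0, "ty": 0, "tz": 0, "wx": 0, "wy": 0, "wz": 0, "grip": 0.0}]}}

```text
time: 6.0
eef_pos: [0.5046, 0.1733, 0.1741]
tcp_rot: [1.0, 0.013, -0.001, 0.0]
contact_force: [-0.4, 0.6, -1.7]
width: 0.0242
```

```bash
python3 wl.py w5
cat > look.py <<'E'
import sys
from h import *
k=sys.argv[1]
s=env.get_state(); Rt=R.from_quat(s["tcp_rot"]); t=s["eef_pos"]
p,d=env.grab_frame("scene"); w=cloud("scene",d); np.savez(f"scene{k}.npz",p=p,d=d,w=w)
c=proj("scene",[.5035,.1735,.12])[0].astype(int)
a=cv2.resize(p[c[1]-38:c[1]+37,c[0]-50:c[0]+50],(800,600),interpolation=cv2.INTER_CUBIC)
cv2.imwrite(f"pics/c{k}.png",a[:,:,::-1])
print(s["contact_force"],s["torque"],s["width"],t, "yaw",np.degrees(np.arctan2(*Rt.apply([1,0,0])[1::-1])))
for f in(f"w{k}.npz",f"scene{k}.npz"):
    w=np.load(f)["w"]
    m=(np.hypot(w[...,0]-.5035,w[...,1]-.1735)<.058)&(w[...,2]>.070)&(w[...,2]<.080)
    P=w[m]; print(f,"house",len(P),cv2.minAreaRect(P[:,:2].astype(np.float32)*1000))
    q=Rt.inv().apply((w-t).reshape(-1,3)).reshape(w.shape)
    m=(abs(q[...,0])<.03)&(abs(q[...,1])<.0118)&(q[...,2]>-.04)&(q[...,2]<.02)
    fx=np.median(q[m][:,0])-.012
    m=(abs(q[...,0])<.03)&(abs(q[...,1])<.03)&(q[...,2]>.022)&(q[...,2]<.031)
    yy=q[m][:,1]; fy=(np.percentile(yy,1)+np.percentile(yy,99))/2
    print("setter centre",fx,fy,"world",t+Rt.apply([fx,fy,0]))
E
python3 look.py 5
```

```text
6.0 [0.5046 0.1733 0.1741] [ 9.999e-01  1.330e-02 -9.000e-04  1.000e-04] [0.122 0.265 1.64  0.    1.239 1.666]
[-0.32977158  1.18870069 -0.13430473] [0.05794873 0.00473013 0.04538143] 0.02407214907466262 [0.50523894 0.17342374 0.17494972] yaw 1.5321450562619734
w5.npz house 3549 ((505.9629821777344, 174.79994201660156), (70.1669921875, 78.81597900390625), 1.7435243129730225)
setter centre -0.0015292114622156155 0.00025382468968637023 world [0.50371706 0.17312912 0.17494963]
scene5.npz house 591 ((503.2071533203125, 173.5821990966797), (81.99625396728516, 78.38447570800781), 0.6524547338485718)
setter centre 7.537968794046196e-05 0.0009197905156524341 world [0.50533889 0.1725063  0.17494968]
```

View pics/c5.png

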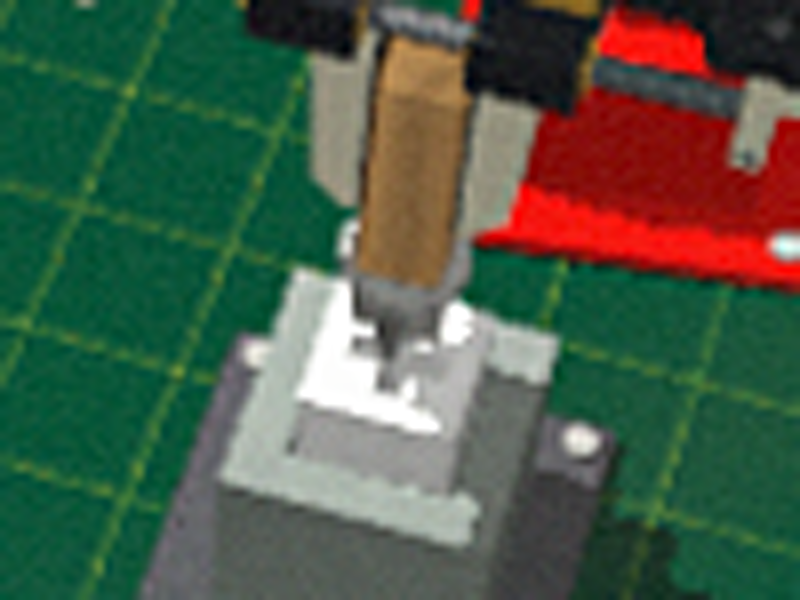

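View pics/w5.png

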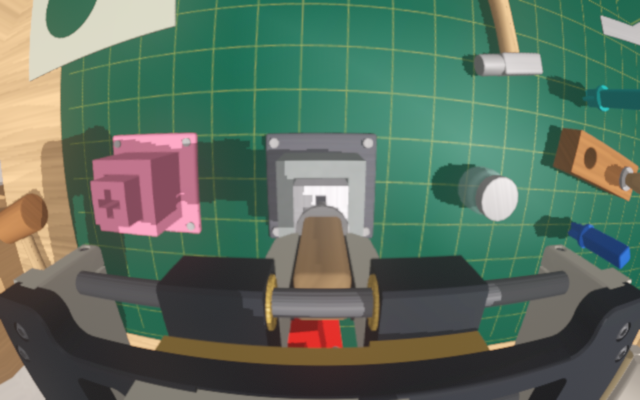

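```bash
cat > rel.py <<'E'
from h import *
a=np.radians(1.5); ex=np.array([np.cos(a),np.sin(a)]); ey=np.array([-np.sin(a),np.cos(a)])
c0=np.array([.5035,.1735])
out=[]
for i in range(4):
    p,d=env.grab_frame("scene"); w=cloud("scene",d); X=(w[...,:2]-c0)@ex; Y=(w[...,:2]-c0)@ey; Z=w[...,2]
    f=lambda m,v:np.median(v[m]) if m.sum() else np.nan
    hx=f((abs(Y)<.03)&(abs(X-.039)<.008)&(Z>.02)&(Z<.06),X)-.039
    sx=f((abs(Y)<.018)&(abs(X-.022)<.005)&(Z>.080)&(Z<.094),X)-.022
    tx=f((abs(Y)<.009)&(abs(X-.012)<.006)&(Z>.15)&(Z<.20),X)-.012
    mh=lambda m:(np.percentile(Y[m],2)+np.percentile(Y[m],98))/2
    hy=mh((abs(Y)<.05)&(abs(X-.039)<.006)&(Z>.02)&(Z<.068))
    sy=mh((abs(Y)<.03)&(abs(X)<.02)&(abs(Z-.099)<.004))
    ty=mh((abs(Y)<.016)&(abs(X-.012)<.006)&(Z>.15)&(Z<.165))
    out.append([hx,sx,tx,hy,sy,ty])
print(np.round(np.array(out)*1000,2)); print(np.round(np.nanmean(out,0)*1000,2), env.get_state()["eef_pos"])
E
python3 rel.py
```

```text
[[-0.61 -0.64  2.09 -0.06  0.05 -0.92]
 [-0.68 -0.91  2.55  0.2  -0.01  0.06]
 [-0.83 -0.5   2.56  0.12  0.12 -0.76]
 [-0.65 -0.66  2.34  0.02 -0.04 -0.55]]
[-0.69 -0.68  2.38  0.07  0.03 -0.54] [0.50545355 0.17361068 0.17547331]
```

```bash
cat > wr.py <<'E'
import sys
from h import *
a=np.radians(1.5)
for k in sys.argv[1:]:
    s=env.get_state() 
    w=np.load(f"{k}.npz")["w"]
    c0=np.array([.5035,.1735]); X=(w[...,:2]-c0)@[np.cos(a),np.sin(a)]; Y=(w[...,:2]-c0)@[-np.sin(a),np.cos(a)]; Z=w[...,2]
    pc=lambda m,v,q:np.percentile(v[m],q)*1000
    m=(abs(Y)<.03)&(abs(X)<.05)&(abs(Z-.075)<.004); hx=pc(m,X,98.5)-39
    m=(abs(Y)<.016)&(abs(X)<.032)&(abs(Z-.1)<.004); sx=pc(m,X,98.5)-22
    m=(abs(X-.03)<.006)&(abs(Y)<.05)&(abs(Z-.075)<.004); hy=(pc(m,Y,1)+pc(m,Y,99))/2
    m=(abs(X-.016)<.003)&(abs(Y)<.03)&(abs(Z-.1)<.004); sy=(pc(m,Y,1)+pc(m,Y,99))/2
    m=(abs(Y)<.008)&(abs(X-.012)<.008)&(Z>.15)&(Z<.2); tx=pc(m,X,50)-12
    m=(abs(Y)<.03)&(abs(X-.01)<.012)&(abs(Z-.149)<.006)&(X>0);ty=(pc(m,Y,1)+pc(m,Y,99))/2
    print(k,"x house,sleeve,setter",hx,sx,tx,"y",hy,sy,ty)
E
python3 wr.py w5; python3 wl.py w6; python3 wr.py w6
```

```text
w5 x house,sleeve,setter -2.0970869428451664 -1.4967084875635805 0.2891712537168978 y 1.0671321116862806 1.2095848407367082 -0.37219490776235453
6.3 [0.5055 0.1736 0.1755] [ 9.999e-01  1.360e-02  8.000e-04 -1.000e-04] [0.122 0.263 1.639 0.    1.238 1.666]
w6 x house,sleeve,setter -1.9373782270989537 -1.3057112455626907 1.2166653934890004 y 1.0070119630695373 1.1115039890347287 -0.12099375078302188
```

Emit:
{"op": "drive_tool", "data": {"plan": [{"tx": -0.0028, "ty": -0.001, "tz": 0.003, "wx": 0, "wy": 0, "wz": 0, "grip": 0.0}, {"tx": 0, "ty": 0, "tz": 0, "wx": 0, "wy": 0, "wz": 0, "grip": 0.0}, {"tx": 0, "ty": 0, "tz": 0, "wx": 0, "wy": 0, "wz": 0, "grip": 0.0}, {"tx": 0, "ty": 0, "tz": 0, "wx": 0, "wy": 0, "wz": 0, "grip": 0.0}]}}

```text
time: 6.75
eef_pos: [0.5021, 0.1746, 0.1717]
tcp_rot: [1.0, 0.014, 0.0, 0.0]
contact_force: [0.4, 0.7, -1.7]
width: 0.0232
```

```bash
python3 rel.py; python3 wl.py w7; python3 wr.py w7; python3 look.py 7
```

```text
[[-0.76 -0.4  -1.44  0.26  0.04  0.81]
 [-0.51 -0.85 -1.11  0.07  0.12  0.98]
 [-0.66 -0.52 -0.83  0.29  0.12 -0.27]
 [-0.56 -0.9  -0.85 -0.06  0.07  0.9 ]]
[-0.62 -0.67 -1.06  0.14  0.09  0.6 ] [0.50217451 0.17451105 0.17167994]
6.95 [0.5022 0.1745 0.1717] [0.9999 0.0137 0.     0.    ] [ 0.125  0.263  1.649 -0.     1.23   1.668]
w7 x house,sleeve,setter -1.4870341040150947 -1.765600818583053 -2.092358175076793 y 1.0017713456213784 0.881094264423453 0.8839920120649278
[-0.02571814 -0.73444192 -0.78743051] [-0.00301578 -0.04907638  0.02054582] 0.02380090584545206 [0.50218238 0.17452379 0.17168449] yaw 1.5655681641496921
w7.npz house 3648 ((505.7931213378906, 174.82298278808594), (71.30877685546875, 78.41771697998047), 1.5123107433319092)
setter centre -0.0008814992044964033 0.00020101599495037613 world [0.5013067  0.17429877 0.17168443]
scene7.npz house 590 ((503.5320129394531, 173.4892578125), (81.1665267944336, 78.27141571044922), 1.9327130317687988)
setter centre 0.0001616871875274612 0.001365271746416089 world [0.50238131 0.17316344 0.17168449]
```

View pics/c7.png

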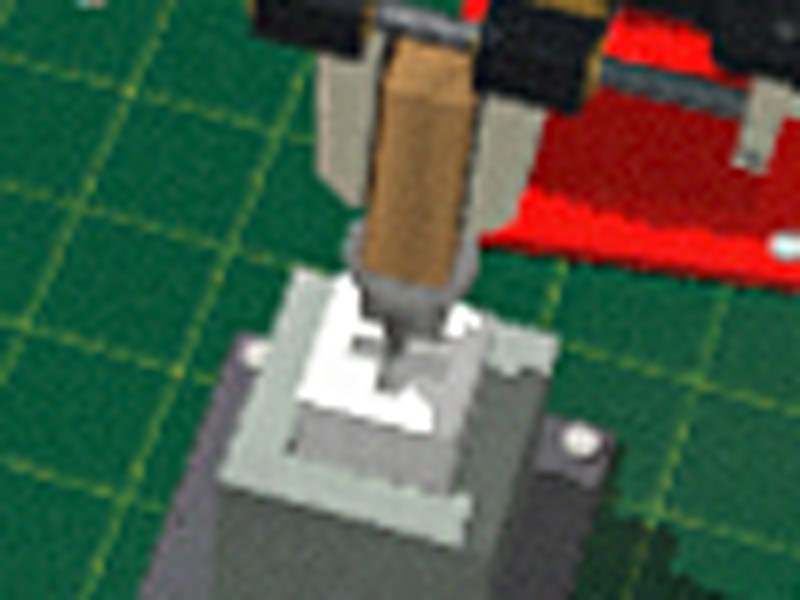

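Both cameras agree to about 0.5 mm, and in the scene crop the shank sits over the plus at about (390,345). Starting to insert.

Emit:
{"op": "drive_tool", "data": {"plan": [{"tx": 0.0003, "ty": 0.0002, "tz": 0.006, "wx": 0, "wy": 0, "wz": 0, "grip": 0.0}, {"tx": 0, "ty": 0, "tz": 0.006, "wx": 0, "wy": 0, "wz": 0, "grip": 0.0}, {"tx": 0, "ty": 0, "tz": 0.004, "wx": 0, "wy": 0, "wz": 0, "grip": 0.0}, {"tx": 0, "ty": 0, "tz": 0, "wx": 0, "wy": 0, "wz": 0, "grip": 0.0}]}}

```text
time: 7.45
eef_pos: [0.5017, 0.1742, 0.1546]
tcp_rot: [1.0, 0.014, -0.001, 0.0]
contact_force: [-0.6, -0.8, -1.6]
width: 0.0242
```

```bash
python3 wl.py w8; python3 look.py 8
```

```text
7.45 [0.5017 0.1742 0.1546] [ 9.999e-01  1.360e-02 -1.000e-03  1.000e-04] [0.124 0.279 1.672 0.    1.192 1.668]
[-0.0099126   0.30963712 -2.13890884] [0.03580703 0.00943681 0.03098633] 0.023607907784043806 [0.50205761 0.17429729 0.15505217] yaw 1.5654202562889268
w8.npz house 3951 ((507.5621337890625, 174.52984619140625), (66.91211700439453, 78.67426300048828), 1.6720393896102905)
setter centre -0.0011964382764663942 0.00022646174729895607 world [0.5008678  0.17403823 0.15505364]
scene8.npz house 589 ((503.76544189453125, 173.46136474609375), (80.60026550292969, 77.852294921875), 1.267561674118042)
setter centre 9.333434843529324e-05 0.0016295515254318386 world [0.50219542 0.1726709  0.15505221]
```

View pics/c8.png

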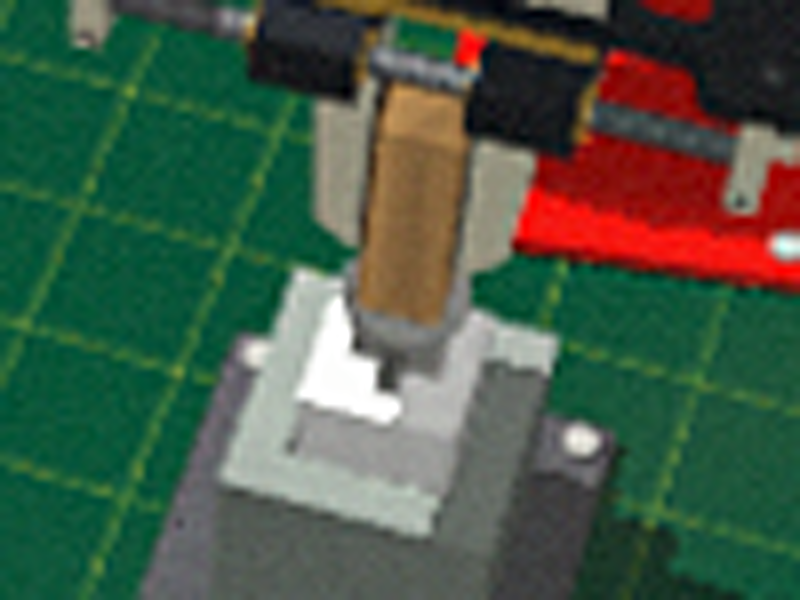

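Emit:
{"op": "drive_tool", "data": {"plan": [{"tx": 0.0007, "ty": 0, "tz": 0.004, "wx": 0, "wy": 0, "wz": 0, "grip": 0.0}, {"tx": 0, "ty": 0, "tz": 0.005, "wx": 0, "wy": 0, "wz": 0, "grip": 0.0}, {"tx": 0, "ty": 0, "tz": 0.005, "wx": 0, "wy": 0, "wz": 0, "grip": 0.0}, {"tx": 0, "ty": 0, "tz": 0, "wx": 0, "wy": 0, "wz": 0, "grip": 0.0}]}}

```text
time: 7.95
eef_pos: [0.5024, 0.1743, 0.1407]
tcp_rot: [1.0, 0.014, -0.001, 0.0]
contact_force: [-0.8, 0.4, -1.2]
width: 0.0237
```

Emit:
{"op": "drive_tool", "data": {"plan": [{"tx": 0, "ty": 0, "tz": 0.004, "wx": 0, "wy": 0, "wz": 0, "grip": 0.0}, {"tx": 0, "ty": 0, "tz": 0.004, "wx": 0, "wy": 0, "wz": 0, "grip": 0.0}, {"tx": 0, "ty": 0, "tz": 0.004, "wx": 0, "wy": 0, "wz": 0, "grip": 0.0}, {"tx": 0, "ty": 0, "tz": 0.003, "wx": 0, "wy": 0, "wz": 0, "grip": 0.0}, {"tx": 0, "ty": 0, "tz": 0, "wx": 0, "wy": 0, "wz": 0, "grip": 0.0}]}}

```text
time: 8.45
eef_pos: [0.5032, 0.1744, 0.1268]
tcp_rot: [1.0, 0.014, 0.0, -0.0]
contact_force: [-0.7, -0.0, 5.0]
width: 0.0239
```

Force is rising at z≈0.127, so the collar is on the sleeve. Pushing on gently.

Emit:
{"op": "drive_tool", "data": {"plan": [{"tx": 0, "ty": 0, "tz": 0.003, "wx": 0, "wy": 0, "wz": 0, "grip": 0.0}, {"tx": 0, "ty": 0, "tz": 0.003, "wx": 0, "wy": 0, "wz": 0, "grip": 0.0}, {"tx": 0, "ty": 0, "tz": 0.001, "wx": 0, "wy": 0, "wz": 0, "grip": 0.0}, {"tx": 0, "ty": 0, "tz": 0, "wx": 0, "wy": 0, "wz": 0, "grip": 0.0}]}}

```text
time: 8.85
eef_pos: [0.5033, 0.1744, 0.1205]
tcp_rot: [1.0, 0.014, 0.0, -0.0]
contact_force: [-2.4, -1.2, 7.7]
width: 0.0239
```

```bash
python3 wl.py w9; python3 look.py 9
```

```text
8.85 [0.5033 0.1744 0.1205] [ 9.999e-01  1.370e-02  4.000e-04 -0.000e+00] [ 0.124  0.315  1.715 -0.     1.112  1.667]
[-3.01044055 -0.67643808  7.92417819] [-0.07891992  0.61776143 -0.02245686] 0.024098438602106503 [0.50325753 0.17439036 0.12060826] yaw 1.5739525559746048
w9.npz house 4735 ((512.0321655273438, 174.87232971191406), (58.38336181640625, 78.75907897949219), 1.4148507118225098)
setter centre -0.0009186591527040287 -0.00014242149080849129 world [0.50233531 0.1745075  0.12060759]
scene9.npz house 572 ((504.5930480957031, 173.2512969970703), (79.94259643554688, 78.3590316772461), 1.8489996194839478)
setter centre 0.0002221374815840442 0.0007418107918143145 world [0.50349996 0.17365493 0.12060842]
```

View pics/c9.png

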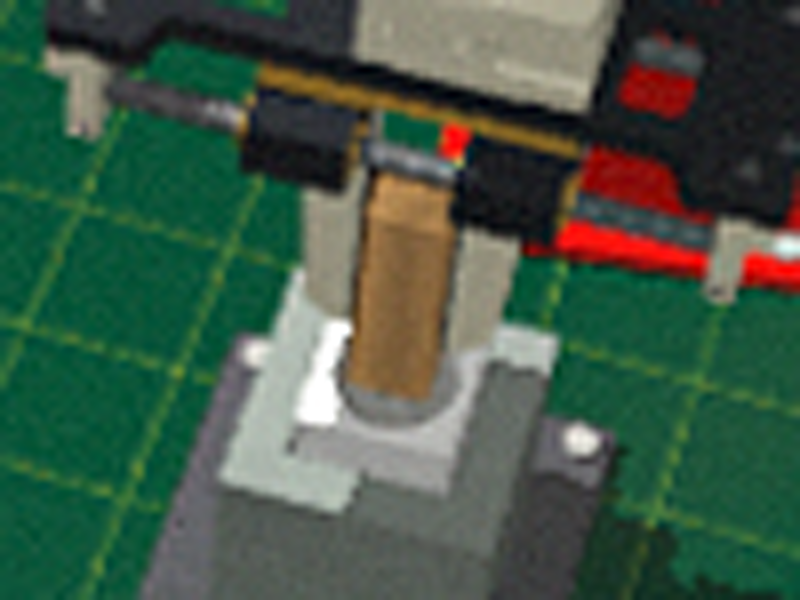

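The collar sits on the sleeve and the sleeve is sinking. I'm continuing until the force steps up.

Emit:
{"op": "drive_tool", "data": {"plan": [{"tx": 0, "ty": 0, "tz": 0.002, "wx": 0, "wy": 0, "wz": 0, "grip": 0.0}, {"tx": 0, "ty": 0, "tz": 0.001, "wx": 0, "wy": 0, "wz": 0, "grip": 0.0}, {"tx": 0, "ty": 0, "tz": 0, "wx": 0, "wy": 0, "wz": 0, "grip": 0.0}]}}

```text
time: 9.25
eef_pos: [0.5033, 0.1744, 0.1179]
tcp_rot: [1.0, 0.014, 0.0, 0.0]
contact_force: [-3.3, -1.3, 9.5]
width: 0.0238
```

Emit:
{"op": "drive_tool", "data": {"plan": [{"tx": 0, "ty": 0, "tz": 0.001, "wx": 0, "wy": 0, "wz": 0, "grip": 0.0}, {"tx": 0, "ty": 0, "tz": 0, "wx": 0, "wy": 0, "wz": 0, "grip": 0.0}]}}

```text
time: 9.45
eef_pos: [0.5033, 0.1744, 0.1178]
tcp_rot: [1.0, 0.014, 0.001, 0.0]
contact_force: [-4.7, -1.1, 16.8]
width: 0.0238
```

z has stopped at 0.1178 and the force jumped to 17 N, so it is at the stop. I'll add a small margin and verify.

Emit:
{"op": "drive_tool", "data": {"plan": [{"tx": 0, "ty": 0, "tz": 0.0005, "wx": 0, "wy": 0, "wz": 0, "grip": 0.0}, {"tx": 0, "ty": 0, "tz": 0, "wx": 0, "wy": 0, "wz": 0, "grip": 0.0}, {"tx": 0, "ty": 0, "tz": 0, "wx": 0, "wy": 0, "wz": 0, "grip": 0.0}]}}

```text
time: 9.75
eef_pos: [0.5033, 0.1744, 0.1178]
tcp_rot: [1.0, 0.014, 0.001, -0.0]
contact_force: [-6.8, -1.9, 18.3]
width: 0.0241
```

```bash
python3 wl.py w10; python3 look.py 10
python3 - <<'E'
from h import *
s=env.get_state()
for f in("scene7.npz","w4.npz","scene9.npz","w9.npz","scene10.npz","w10.npz"):
    w=np.load(f)["w"];X=w[...,0]-.5035;Y=w[...,1]-.1735;Z=w[...,2]
    m=(abs(X)<.019)&(abs(Y)<.019)&(np.hypot(X,Y)>.0195)&(Z>.08)&(Z<.105)
    c=(np.hypot(X,Y)<.022)&(np.hypot(X,Y)>.0)&(Z>.15)&(Z<.28)
    m2=(abs(X)<.037)&(abs(Y)<.037)&(np.maximum(abs(X),abs(Y))>.027)&(Z>.065)&(Z<.085)
    print(f,"sleeve z",np.median(Z[m]),m.sum(),"housing z",np.median(Z[m2]),"handle top",np.percentile(Z[(abs(X)<.012)&(abs(Y)<.012)&(Z<.25)],97) )
E
```

```text
9.75 [0.5033 0.1744 0.1178] [ 9.999e-01  1.380e-02  9.000e-04 -0.000e+00] [ 0.124  0.317  1.718 -0.     1.104  1.667]
[-5.99554249 -1.21130527 20.17407028] [-0.26856948  1.45735307  0.00210369] 0.023736451383370497 [0.5033498  0.17439993 0.11783828] yaw 1.5814468265342116
w10.npz house 4797 ((512.2227783203125, 174.83554077148438), (58.697269439697266, 78.51654052734375), 2.051377773284912)
setter centre -0.0009703476835665505 -0.00012110362376828963 world [0.50237648 0.17449421 0.11783651]
scene10.npz house 572 ((504.33074951171875, 173.64369201660156), (81.30571746826172, 78.32891082763672), 2.518054485321045)
setter centre -9.259736150626224e-05 0.0006601053266877682 world [0.50327545 0.17373752 0.11783812]
scene7.npz sleeve z 0.09908110126019849 41 housing z 0.0739639055216973 handle top 0.227706209203623
w4.npz sleeve z 0.09976276350268076 210 housing z 0.07482789347418725 handle top 0.2478294133354661
scene9.npz sleeve z 0.08947046505197899 33 housing z 0.07386262904816152 handle top 0.17697145577588244
w9.npz sleeve z 0.09051913991849522 300 housing z 0.07488487811226274 handle top 0.17687449227015123
scene10.npz sleeve z 0.08681937114660127 31 housing z 0.07428141659886989 handle top 0.17513594329826818
w10.npz sleeve z 0.08783723874958446 291 housing z 0.07485899329217266 handle top 0.17422261840810765
```

View pics/w10.png

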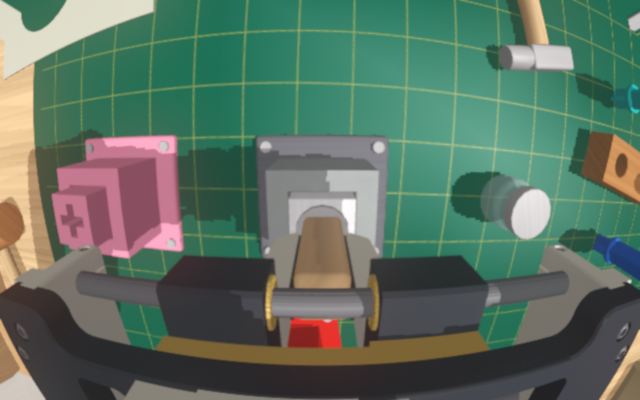

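View pics/c10.png

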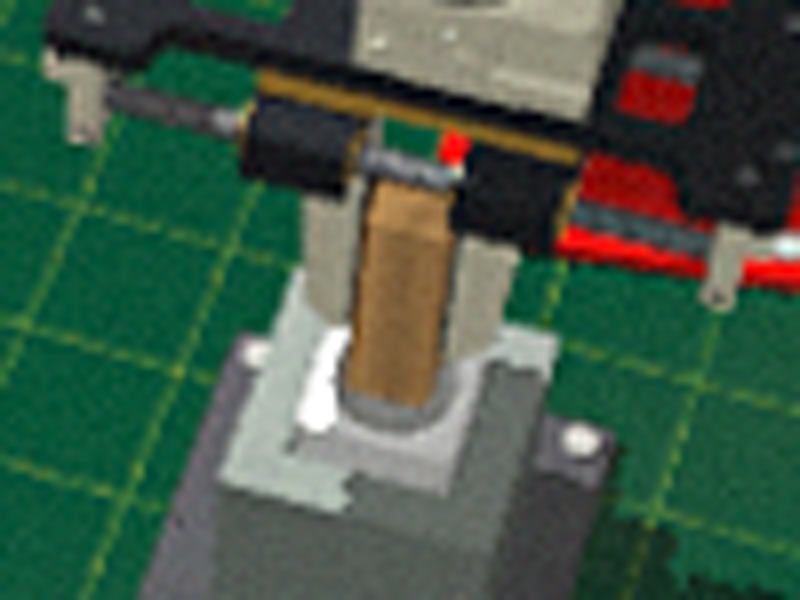

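The sleeve is 12 mm down, the handle top is at 0.174 m as expected, and the push is about 20 N. I'm checking the bystanders in the stored scene picture, then handing in.

Run:
```python
from h import *
a=np.load("s.npz");b=np.load("scene10.npz")
cv2.imwrite("pics/fin.png",b["p"][:,:,::-1])
for nm,(x,y,lo,hi) in dict(awl=(.545,-.273,.08,.14),jar=(.51,-.015,.04,.08)).items():
    for z in(a,b):
        w=z["w"]; P=w[(np.hypot(w[...,0]-x,w[...,1]-y)<.04)&(w[...,2]>lo)&(w[...,2]<hi)]; print(nm,len(P),P.mean(0).round(4))
s=env.get_state();print(s["time"],s["contact_force"],s["eef_pos"],s["width"])
print(env.sign_off())
```

```text
awl 204 [ 0.55   -0.2699  0.1027]
awl 201 [ 0.5503 -0.2698  0.1028]
jar 331 [ 0.5134 -0.0137  0.0572]
jar 330 [ 0.5135 -0.0138  0.0572]
9.85 [-6.68847881 -1.0308321  20.43529156] [0.50332975 0.1744084  0.11783023] 0.023637958880947267
the job is handed in; nothing more can be done
None
```

View pics/fin.png

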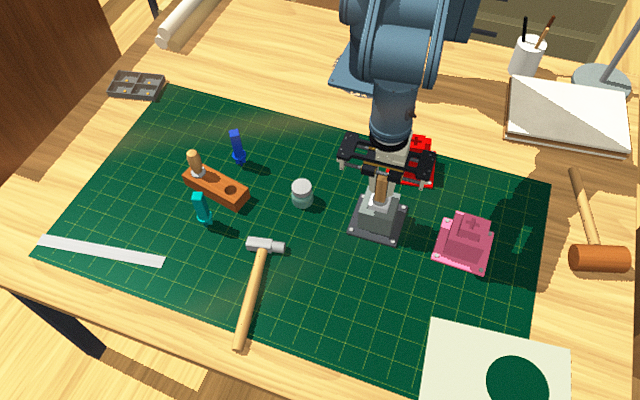

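The job is handed in at 9.85 s. I took the square-handled setter from the rack, turned it 19° and slid it into the grey stand's socket until the collar sat on the sleeve. I then pushed the sleeve down to its stop and handed in while still gripping and pressing.

Last checks:
- **Sleeve:** it is 12 mm down, with its top going from 99.8 to 87.8 mm in the wrist view.
- **Push:** the arm stopped sinking at z = 0.1178 m while the push rose to about 20 N, with about 6–7 N of sideways force at the end.
- **Grip and height:** the finger opening is 23.6 mm, so the tool is still held. The handle top is at about 0.174–0.175 m, where it should be when fully home.
- **Bystanders:** the awl and jar measure within 0.5 mm of where they started. The hammer looks unmoved at (265,245), by eye only.

**Disagreement:** the first x alignment was off by almost 3 mm. The wrist and scene cameras differed from each other by about 1 mm, so I lined up on the tool-to-sleeve offset within each picture before inserting.

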